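Set the ratchet stop of a tube jig, feed the mailing tube to it and close the collet

TASK

Get the mailing tube fixed in the closing jig. First wind the ratchet knob clockwise, using its crank peg, until the pawl has caught at the tooth that brings the depth stop's pointer level with the one tall pin on the scale rail, and let the knob go; then lay the tube from its rest into the V cradle, push it through the open collet until its end sits against the depth stop, and swing the collet lever fully down to clamp it. Leave the tape rolls, tape dispenser, box cutter and little carton where they lie.

Things in the scene. Friction and masses are not known exactly. Their poses are not given: they have to be found in the camera images.
- jig: fixed grey and aluminium tube jig, base plate 12 mm thick and 385 mm long. Origin on the table under the middle of the collet; z up, y along the cradle in the feed direction (loading end to depth stop), x away from the lever and knob side (away from the robot at yaw 0). The axis of a tube lying in the V cradle is at x = 0, z = 45 mm
- load_point (a point): on the cradle axis, 45 mm above the table, 93 mm before the collet's middle: where the tube's centre goes when it is laid in. Axes as the jig's. The V walls (28 mm to each side, up to 33 mm high) run from y -77 to -27 mm and from +27 mm on through the collet; the gap between them leaves room for the fingers that hold the tube's middle; base top there at 12 mm
- collet (a point): middle of the collet on the cradle axis, 45 mm above the table, axes as the jig's: a steel frame 34 mm long (y) and 116 mm wide (x), bridged over (underside 81 mm, top 90 mm above the table); two jaws 64 mm apart when open, 30 mm long. The tube passes through it only lengthwise, pushed towards +y
- tube: plain round cardboard mailing tube with white end plugs, 50 mm diameter, 140 mm long, about 160 g, closed at both ends. Origin at its centre, y along its axis (either end may go first). It starts lying level on its rest with its axis 40 mm above the table
- rest: fixed grey rest that carries the tube at the start: 70 x 140 mm base plate 6 mm thick, two V saddles 45 to 67 mm from the middle, up to 28 mm high, free in the middle for fingers. Origin on the table under its centre, y along the tube
- winder (a joint): angle of the ratchet knob, rad, growing clockwise seen from above. A spring (0.12 to 0.2 N m) turns it back until the pawl holds a tooth: it rests only at multiples of 0.349 (20 degrees), within 0.05. Each tooth moves the stop 14 mm along jig -y. It begins at tooth 0 (value 0); the wanted one is 3, 4, 5 or 6; end of travel 2.55. Turn 0.06 to 0.25 past the tooth, then ease back. No way back past a tooth
- winder_axis (a point): point on the knob's vertical axis, 58 mm above the table (jig x = -75, y = 140 mm). Knob: toothed steel wheel 96 mm across (28 to 40 mm high), black hub 72 mm across (to 54 mm), and a crank arm on top (to 58 mm) that carries the peg. A sprung pawl, up to 40 mm high, lies at its jig +y side
- winder_peg (a point): centre of the top of the knob's upright black crank peg: 18 mm diameter, free from 58 to 100 mm above the table, 55 mm from the knob axis; push it round from behind or pinch it and lead it round (2 to 5 N). Seen from the axis it lies at 255 degrees (jig +x towards +y) at joint 0 and travels clockwise along the jig's -x side
- pawl (a joint): sprung steel pawl at the wheel's rim, rad: near 0 = dropped fully behind a tooth, about 0.09 = riding over a tooth. Moves by itself
- stop_face (a point): centre of the depth stop's face (aluminium plate 40 mm wide, 20 to 70 mm above the table), on the cradle axis 45 mm above the table, axes as the jig's. A tube home against it has its centre 70 mm from this point towards jig -y
- stop_pointer (a point): tip of the small steel pointer that sticks out of the depth stop towards the scale rail (jig +x); moves with the stop
- gauge_pin: the one tall pin (9 mm diameter, 60 mm tall, with a round 22 mm head) in the row of four on the scale rail beside the stop; the others are 10 mm stubs. The pins stand 14 mm apart at the pointer's places for teeth 3 to 6. Origin at its foot on the rail, axes as the jig's: pointer and pin are level when both have the same jig y. Fixed
- collet_lever (a joint): angle of the collet lever, rad: 0 = upright (open), growing as it swings down to the jig's -x side (towards the robot); travel ends at 1.3. The jaws meet the tube at about 1.17 and the lever then stiffens: press until it goes no further (about 1.2 to 1.25). Starts at 0 to 0.3, stays where it is left; takes 3 to 8 N near the tip, 10 to 15 N at the end
- lever_tip (a point): centre of the 24 mm black ball at the end of the collet lever, 82 mm from its pivot; the lever is a bar 12 mm thick and 16 mm wide
- lever_pivot (a point): pivot of the collet lever, 70 mm above the table (jig x = -63, y = 0); the pivot axis is parallel to jig y
- tape_clear: roll of clear tape lying flat, 100 mm across, 48 mm high, leave alone. Origin at the centre of its underside
- tape_brown: roll of brown tape lying flat, 100 mm across, 48 mm high, leave alone. Origin at the centre of its underside
- small_box: cardboard box 90 x 120 x 35 mm, leave alone. Origin at the centre of its underside
- cutter: black box cutter 150 mm long lying on the table, leave alone. Origin at the centre of its underside
- tape_gun: bench tape dispenser with a roll, 140 x 60 x 102 mm, leave alone. Origin at the centre of its underside
Things that resemble listed ones, but are neither listed nor needed, are in the scene too. What is shaped like the tube but pink or turquoise is not meant.

How it is judged:
By the outcome, as a careful person would: the job done as asked, in the order asked, and still so for the second after the job is handed in, with the robot touching nothing.
It also fails if it takes over 72 s, if anything falls off the work surface, if the arm or the gripper's body presses on something with over 40 N, if the wrist force passes 120 N, or if a joint passes its speed limit or range.

ROBOT

A 6-joint arm with a two-finger parallel gripper is mounted at the origin on the work surface. World frame = base frame: x ahead of the robot, y to its left, z up, the work surface at z = 0. Lengths are in m, angles in rad, forces in N, time in s.
With the tool pointing down it reaches from about 0.425 to 0.95 m from the base axis. Payload 3.5 kg.
Tool frame: the origin (TCP) lies midway between the tips of the shut fingers; the grasp point (between the pads) lies 19 mm behind it; z points along the fingers, y is the line along which they close (so a half turn about z gives the same grasp; the last joint's range is limited). The gripper opens to 85 mm and grips with 20 to 120 N. Pads are 22 mm wide; open, the fingers measure 114 mm over their backs; the gripper's body (76 mm by 85 mm) begins 54 mm behind the grasp point. The pads swing forward as they close: fully open they stand 13 mm farther back than shut.
Start: joints at [-1.327, 0.286, 1.577, -0, 1.279, -0.15], TCP at [0.259, -0.623, 0.231] pointing down, gripper open.
Joint ranges: [-2.77, 2.77], [-0.9, 2.22], [0.21, 2.48], [-1.53, 4.67], [0.24, 2.81], [-2.84, 2.84]. Speed limits (rad/s): [2.79, 2.79, 3.14, 3.14, 3.14, 3.14].

INTERFACE

Orientations are given as a unit quaternion [x, y, z, w].
In Python, from plant import ctrl gives the robot as it stands.
- The arm moves only by the tool arm_command, never from a script. Its argument "steps" is one flat list of numbers, 5 for each row, row after row: the opening in per cent of the stroke, from 0 (shut) to 100 (fully open), then the shift along the tool's x, y, z each as a share of 25 mm, from -1 to 1, then the turn about the tool's z as a share of 0.1 rad, from -1 to 1. In form: [grip, tx, ty, tz, spin, grip, tx, ty, tz, spin, ...]. A call has 1 to 8 rows; each row shifts and turns the commanded pose from where the row before left it, along the tool's axes as they then stand; what a row does not reach is not made up. A row lasts 1/12 s, in which the tool goes at most 41.7 mm and 7.16 degrees, less where a joint would pass 70% of its speed; a pose out of reach is approached as far as the arm can. A call with a number of a shift or a turn outside -1 to 1 is refused whole. A call with a gripper value outside its range is refused whole. The fingers move at their own pace and stop on an object; "squeeze" is the grip in N (left out, the last holds). Time passes only in rows, so rows that do not move let the fingers close. It gives the time, the measured TCP pose, the force, the opening and the grip force at its end, in the units of the state.
- ctrl.get_state(): the state, without advancing time (a new reading comes with each control period).
- ctrl.read_camera(name): name is "scene" or "side" or "wrist"; returns the picture (420x560x3 uint8, red, green, blue); there is no depth.
- ctrl.camera_model(name): a dict with "intrinsics" (3x3 intrinsics, pixels), "D" ([k1, k2, p1, p2, k3] as OpenCV has them; the pictures are not rectified), "rvec" (rotation vector, rad) and "tvec" (3), from world to camera coordinates, as OpenCV has them. Camera axes: x right, y down, z forward; pixel columns grow to the right and rows downward; lengths in m; the calibration is good to about 2 mm. A picture is of the moment at which its call begins: read the wrist's pose just before it. camera_model takes no time and is no camera call; for the wrist camera it gives the pose at the moment of the call.
- ctrl.sign_off(): hands the job in; it is judged then, once.
The state is a dict: "time": time; "qpos": joint angles; "dq": joint speeds; "joint_efforts": joint torques, N m; "eef_pos": TCP position; "tcp_rot": TCP orientation; "contact_force": force on the tool from outside, world axes, zero at the start; "wrist_torque": the same for the moment, N m; "opening": opening from 0.0 (shut) to 1.0 (fully open); "finger_force": force on a finger pad.
Only numpy, scipy, OpenCV 4.12 (cv2) and the standard library are available. Lean on these libraries where they do the work, as an engineer would, in place of code of your own. Each camera call takes 0.05 s, during which the arm holds its last target. There are 200 camera calls.

## Working session

There is one attempt and no reset: what is moved stays moved. The work goes in short steps, Python scripts to look and compute and a tool call to move; the robot and the scene stay as the last step left them, time stands still between calls to the robot, and variables do not carry over. Pictures are saved under pics/ and viewed, at most 10 in all, crops included, and the job is handed in when it is done.

Besides the shell and the picture viewer there is one more tool, called after ">>>" in YAML: its name, and indented under it one key for each argument. arm_command: Moves the arm, as the interface text tells. Its arguments: {"type":"object","properties":{"steps":{"type":"array","items":{"type":"number"}},"squeeze":{"type":"number"}},"required":["steps"]}

```bash
ls; mkdir -p pics; cat > h.py <<'E'
import numpy as np, cv2
from scipy.spatial.transform import Rotation as R
from plant import ctrl
def cam(n):
    m=ctrl.camera_model(n); return [np.array(m[k],float) for k in("intrinsics","D","rvec","tvec")]
def ray(n,uv,m=None):
    K,D,r,t=m or cam(n); p=cv2.undistortPoints(np.array([[uv]],float),K,D)[0,0]
    Rm=cv2.Rodrigues(r)[0]; d=Rm.T@np.array([p[0],p[1],1]); return -Rm.T@t.ravel(), d/np.linalg.norm(d)
def onz(n,uv,z,m=None):
    o,d=ray(n,uv,m); return o+d*(z-o[2])/d[2]
def tri(l):
    A=np.zeros((3,3));b=np.zeros(3)
    for o,d in l:
        P=np.eye(3)-np.outer(d,d);A+=P;b+=P@o
    x=np.linalg.solve(A,b); return x,[np.linalg.norm((np.eye(3)-np.outer(d,d))@(x-o)) for o,d in l]
def proj(n,p,m=None):
    K,D,r,t=m or cam(n); return cv2.projectPoints(np.array(p,float).reshape(-1,3),r,t,K,D)[0].reshape(-1,2)
def snap(n,f):
    m=cam(n); im=ctrl.read_camera(n)[:,:,::-1].copy(); cv2.imwrite(f"pics/{f}.png",im); return im,m
E
python3 - <<'E'
from h import *
a,_=snap("scene","scene0"); b,_=snap("side","side0"); 
for n in("scene","side","wrist"):
    o,d=ray(n,(280,210)); print(n,o.round(3),d.round(3), onz(n,(280,210),0).round(3))
s=ctrl.get_state(); print(s)
E
```

```text
pics
scene [1.238 0.391 0.877] [-0.664 -0.304 -0.683] [0.385 0.001 0.   ]
side [-0.119  0.692  1.041] [ 0.472 -0.541 -0.696] [ 0.587 -0.117  0.   ]
wrist [ 0.322 -0.597  0.372] [-0.255 -0.117 -0.96 ] [ 0.223 -0.643  0.   ]
{'time': 0.1, 'qpos': array([-1.32698879e+00,  2.87071707e-01,  1.57804345e+00, -1.44426185e-05,
        1.27861412e+00, -1.49997576e-01]), 'dq': array([-1.64427556e-03, -2.37569452e-03, -3.53663029e-03, -2.75259950e-05,
       -3.89160091e-04, -1.30415614e-03]), 'joint_efforts': array([ 5.95418587e-04, -4.07295763e+01, -2.93701029e+01, -1.35363071e-04,
        3.38349382e-03, -2.43739152e-06]), 'eef_pos': array([ 0.25887942, -0.62273064,  0.23008213]), 'tcp_rot': array([ 9.80676275e-01,  1.95634615e-01, -5.69961621e-05, -1.06681202e-03]), 'contact_force': array([ 4.66840735e-01,  2.23889302e-04, -2.93257242e-02]), 'wrist_torque': array([-0.05988144, -0.03382092,  0.03724974]), 'finger_force': 0.0, 'opening': 0.9964678870336986}
```

View pics/scene0.png

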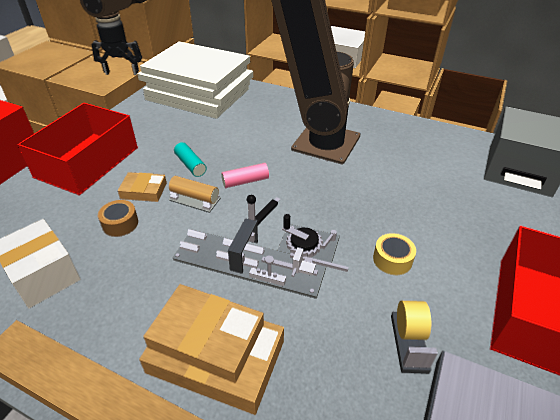

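View pics/side0.png

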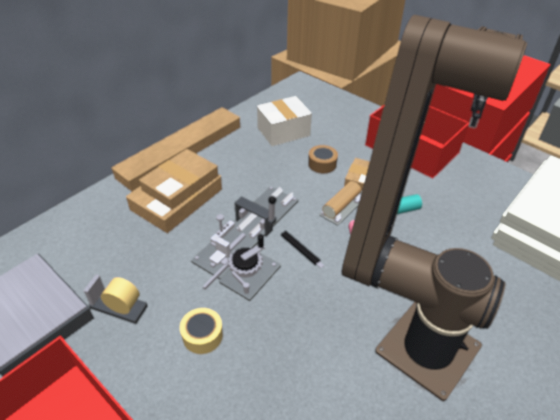

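Scene: tube brown on rest at (193,192), pink (245,175) and turquoise (190,158) decoys, jig around (258,258), lever ball (251,199), cutter (266,210), peg (287,218). I'll enlarge the jig and tube area and locate the base corners.

```bash
python3 - <<'E'
from h import *
a=cv2.imread("pics/scene0.png")
c=cv2.resize(a[165:305,160:360],None,fx=4,fy=4,interpolation=cv2.INTER_CUBIC); cv2.imwrite("pics/c1.png",c)
b=cv2.imread("pics/side0.png")
c=cv2.resize(b[150:300,180:380],None,fx=4,fy=4,interpolation=cv2.INTER_CUBIC); cv2.imwrite("pics/c2.png",c)
E
```

```text
(no output)
```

View pics/c1.png

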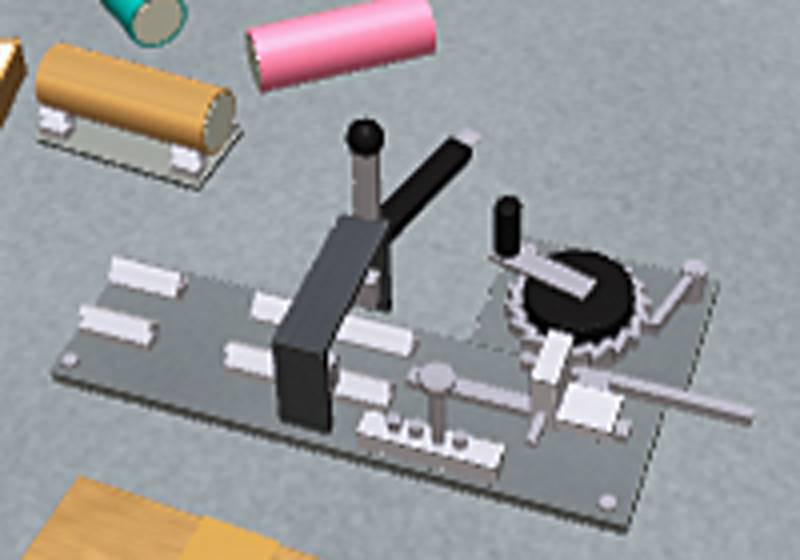

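View pics/c2.png

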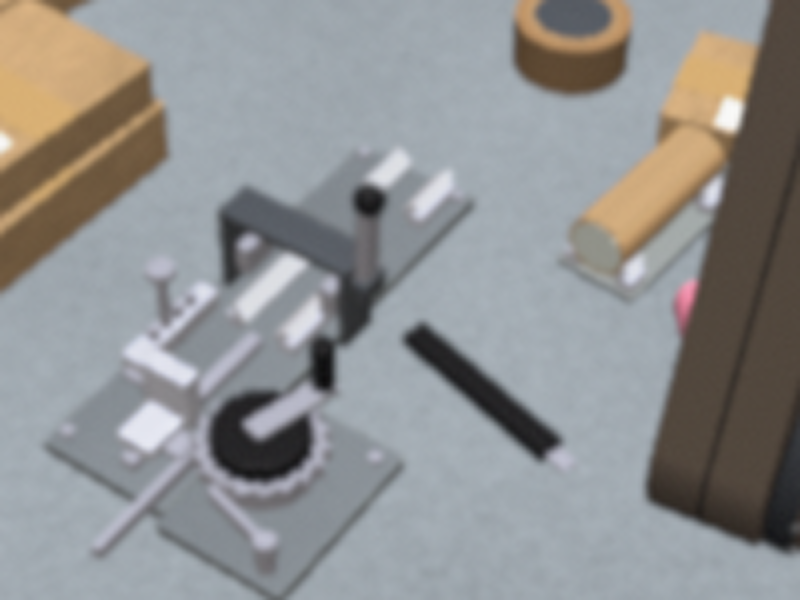

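c1: the pin row has 4 pins at crop x 393, 415, 437 (tall), 460; the tall one is third from the loading end → pending check tooth 4. Candidates for the tube: brown (135,100) with saddles, pink (340,45), turquoise (145,15); brown fits the rest. Now the numbers.

```bash
python3 - <<'E'
from h import *
f=lambda x,y:((x+.5)/4-.5+160,(y+.5)/4-.5+165)
g=lambda x,y:((x+.5)/4-.5+180,(y+.5)/4-.5+150)
A=onz("scene",f(54,374),.012);B=onz("scene",f(628,526),.012)
u=(B-A)/np.linalg.norm(B-A);print("A",A,"B",B,np.linalg.norm(B-A),"yaw(y axis->)",np.arctan2(-u[0],u[1]))
def T(n,p,q):
    x,e=tri([ray("scene",f(*p)),ray("side",g(*q))]);print(n,x.round(4),np.round(e,4));return x
ball=T("ball",(365,137),(370,200)); peg=T("pegtop",(508,203),(322,347)); pin=T("pinhead",(437,378),(160,270))
E2=[T("tubeend+",(219,122),(596,248))]
# knob axis at hub top z=.058 / wheel
print("hub",onz("scene",f(579,292),.052),onz("side",g(262,432),.052))
print("pointer tip",onz("scene",f(534,438),.045),"pinfoot",onz("scene",f(438,442),.03))
for x,y in((393,420),(415,430),(460,440)): print("stub",onz("scene",f(x,y),.04))
# frame: y=u, x=(u_y,-u_x)
ex=np.array([u[1],-u[0],0]);
print("ex",ex)
print("rest corners", onz("scene",f(200,186),.006),onz("scene",f(40,140),.006),onz("scene",f(241,130),.006))
print("cutter ends",onz("side",g(416,332),.015),onz("side",g(560,455),.015))
# tube top silhouettes
print("tube mid", onz("scene",f(128,92),.06))
E
```

```text
A [ 0.68083672 -0.16659697  0.012     ] B [0.63081086 0.2115666  0.012     ] 0.38145809503569084 yaw(y axis->) 0.1315226524881666
ball [ 0.527  -0.0145  0.152 ] [0. 0.]
pegtop [0.492  0.0697 0.0983] [0.0014 0.0014]
pinhead [0.6341 0.0875 0.0871] [0.0003 0.0003]
tubeend+ [ 0.4483 -0.1804  0.0396] [0.0004 0.0004]
hub [0.50261838 0.1245603  0.052     ] [0.49790653 0.12456272 0.052     ]
pointer tip [0.61889876 0.14422129 0.045     ] pinfoot [0.63586138 0.08827856 0.03      ]
stub [0.63964342 0.05968509 0.04      ]
stub [0.64075781 0.07524447 0.04      ]
stub [0.63586243 0.10313899 0.04      ]
ex [0.99136336 0.1311438  0.        ]
rest corners [ 0.4829567  -0.17929073  0.006     ] [ 0.49171997 -0.31430656  0.006     ] [ 0.41702223 -0.18403167  0.006     ]
cutter ends [ 0.50531895 -0.04123649  0.015     ] [ 0.35459886 -0.02140888  0.015     ]
tube mid [ 0.46729546 -0.24382852  0.06      ]
```

Consistent: yaw ≈ 0.13, jig origin ≈ (0.593,-0.004), knob axis (0.500,0.1245), peg predicted (0.493,0.070) = measured, pin is 58 mm from pointer → tooth 4; tube centre ≈ (0.453,-0.25), yaw 0.068. Moving above the peg.

>>> arm_command:
  steps: [60,0.79,-0.9,0,0,60,0.79,-0.9,0,0,60,0.79,-0.9,0,0,60,0.79,-0.9,0,0,60,0.79,-0.9,0,0,60,0.79,-0.9,0,0,60,0.79,-0.9,0,0,60,0.79,-0.9,0,0]
  squeeze: 40

```text
time: 0.77
eef_pos: [0.3359, -0.3947, 0.2307]
tcp_rot: [0.981, 0.195, -0.0, -0.0]
contact_force: [0.8, 0.3, 0.7]
opening: 0.599
finger_force: 0.0
```

>>> arm_command:
  steps: [60,0.79,-0.9,0,0,60,0.79,-0.9,0,0,60,0.79,-0.9,0,0,60,0.79,-0.9,0,0,60,0.79,-0.9,0,0,60,0.79,-0.9,0,0,60,0.79,-0.9,0,0,60,0.79,-0.9,0,0]

```text
time: 1.43
eef_pos: [0.4126, -0.168, 0.231]
tcp_rot: [0.981, 0.196, -0.0, -0.0]
contact_force: [0.7, -0.3, -0.2]
opening: 0.601
finger_force: 0.0
```

>>> arm_command:
  steps: [60,0.79,-0.9,0,0,60,0.79,-0.9,0,0,60,0.79,-0.9,0,0,60,0.79,-0.9,0,0,60,0.79,-0.9,0,0,60,0.79,-0.9,0,0,60,0.79,-0.9,0,0,60,0,0,0,0]

```text
time: 2.1
eef_pos: [0.4803, 0.0327, 0.2309]
tcp_rot: [0.98, 0.198, 0.0, -0.001]
contact_force: [-1.0, -0.0, 0.6]
opening: 0.599
finger_force: 0.0
```

>>> arm_command:
  steps: [60,0,0,0,-0.9,60,0,0,0,-0.9,60,0,0,0,-0.9,60,0,0,0,0]

```text
time: 2.43
eef_pos: [0.4795, 0.0287, 0.2308]
tcp_rot: [0.945, 0.327, -0.0, -0.0]
contact_force: [-0.6, -0.0, -0.2]
opening: 0.602
finger_force: 0.0
```

```bash
cat >> h.py <<'E'
def to(target,yaw=None):
    s=ctrl.get_state(); M=R.from_quat(s["tcp_rot"]).as_matrix(); d=M.T@(np.array(target)-s["eef_pos"])
    psi=np.arctan2(M[1,0],M[0,0]); print("shift/25mm",(d/.025).round(2),"psi",round(psi,3), "" if yaw is None else ("spin/0.1",round((psi-yaw)/.1,2)))
E
python3 - <<'E'
from h import *
im,m=snap("wrist","w1")
O=np.array([.593,-.0044]);
print("pred peg",proj("wrist",[.4923,.070,.1],m),"axis",proj("wrist",[.5003,.1245,.054],m),"ball",proj("wrist",[.527,-.0145,.152],m),"pin",proj("wrist",[.6345,.0877,.09],m))
to([.4923,.070,.231])
E
```

```text
pred peg [[246.06484036 154.3604675 ]] axis [[208.32030235 104.9261229 ]] ball [[367.58079932 199.59586209]] pin [[341.7034772  -11.68754182]]
shift/25mm [ 1.42 -0.99 -0.  ] psi 0.662
```

View pics/w1.png

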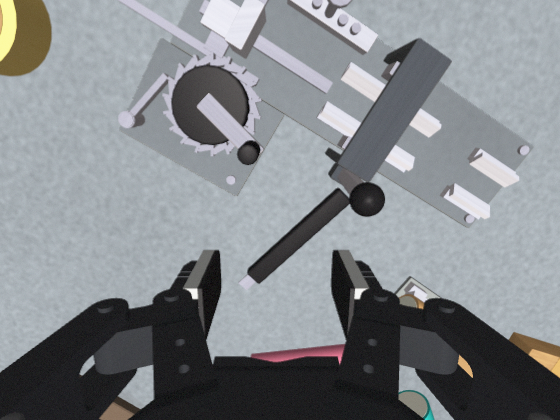

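Wrist view: peg top at (248,151), hub centre (210,105), ball (367,199) – all within ~4 px of predictions; tall pin third in row.

```bash
python3 - <<'E'
from h import *
m=cam("wrist")
p=onz("wrist",(248.5,151),.1,m);a=onz("wrist",(210,105),.054,m);print(p,a,onz("wrist",(367,199),.152,m))
d=(p-a)[:2];print(np.hypot(*d),np.degrees(np.arctan2(d[1],d[0]))-7.54)
to([p[0],p[1],.066])
E
```

```text
[0.49594187 0.06995565 0.1       ] [0.50161742 0.1231239  0.054     ] [ 0.52697834 -0.0141555   0.152     ]
0.053470321191943594 -103.6330745953492
shift/25mm [ 1.54 -0.9   6.6 ] psi 0.662
```

>>> arm_command:
  steps: [60,0.75,-0.46,0,0,60,0.75,-0.46,0,0,60,0,0,0.9,0,60,0,0,0.9,0,60,0,0,0.9,0,60,0,0,0.9,0,60,0,0,0.9,0,60,0,0,0.9,0]

```text
time: 3.15
eef_pos: [0.4951, 0.0698, 0.0952]
tcp_rot: [0.946, 0.324, -0.0, 0.0]
contact_force: [-0.3, 0.5, 0.5]
opening: 0.603
finger_force: 0.0
```

>>> arm_command:
  steps: [60,0,0,0.7,0,60,0,0,0.4,0,0,0,0,0,0,0,0,0,0,0,0,0,0,0,0,0,0,0,0,0,0,0,0,0,0,0,0,0,0,0]

```text
time: 3.82
eef_pos: [0.4951, 0.071, 0.0699]
tcp_rot: [0.946, 0.325, 0.0, -0.001]
contact_force: [-3.0, 3.6, 1.3]
opening: 0.203
finger_force: 39.2
```

```bash
python3 - <<'E'
from h import *
s=ctrl.get_state(); M=R.from_quat(s["tcp_rot"]).as_matrix(); p=s["eef_pos"]
C=np.array([.5012,.1245]); th=np.arctan2(*(p[:2]-C)[::-1]); print(np.hypot(*(p[:2]-C)),np.degrees(th)%360)
th0=np.radians(262.54); prev=p[:2].copy()
for k in range(1,17):
    t=th0-1.54*k/16; q=C+.055*np.array([np.cos(t),np.sin(t)])
    d=M[:2,:2].T@(q-prev)/.025; prev=q; print(k,d.round(2),q.round(4))
E
```

```text
0.05387998612709482 263.5397003124733
1 [-0.2  -0.15] [0.4889 0.0709]
2 [-0.13 -0.17] [0.4838 0.0723]
3 [-0.11 -0.18] [0.4788 0.0743]
4 [-0.09 -0.19] [0.4741 0.0766]
5 [-0.07 -0.2 ] [0.4696 0.0795]
6 [-0.05 -0.21] [0.4654 0.0827]
7 [-0.03 -0.21] [0.4616 0.0863]
8 [-0.01 -0.21] [0.4581 0.0903]
9 [ 0.01 -0.21] [0.455  0.0946]
10 [ 0.03 -0.21] [0.4524 0.0992]
11 [ 0.05 -0.21] [0.4502 0.104 ]
12 [ 0.07 -0.2 ] [0.4484 0.109 ]
13 [ 0.09 -0.19] [0.4472 0.1141]
14 [ 0.11 -0.18] [0.4464 0.1194]
15 [ 0.12 -0.17] [0.4462 0.1247]
16 [ 0.14 -0.16] [0.4465 0.13  ]
```

>>> arm_command:
  steps: [0,-0.2,-0.15,0,0,0,-0.13,-0.17,0,0,0,-0.11,-0.18,0,0,0,-0.09,-0.19,0,0,0,-0.07,-0.2,0,0,0,-0.05,-0.21,0,0,0,-0.03,-0.21,0,0,0,-0.01,-0.21,0,0]

```text
time: 4.48
eef_pos: [0.4588, 0.084, 0.0702]
tcp_rot: [0.945, 0.327, -0.002, 0.006]
contact_force: [-2.4, -22.0, 1.1]
opening: 0.194
finger_force: 40.9
```

>>> arm_command:
  steps: [0,0.01,-0.21,0,0,0,0.03,-0.21,0,0,0,0.05,-0.21,0,0,0,0.07,-0.2,0,0,0,0,0,0,0,0,0,0,0,0]

```text
time: 4.98
eef_pos: [0.4489, 0.1054, 0.07]
tcp_rot: [0.945, 0.326, -0.001, 0.003]
contact_force: [-3.3, -10.7, 2.6]
opening: 0.19
finger_force: 40.9
```

```bash
python3 - <<'E'
from h import *
p=ctrl.get_state()["eef_pos"];C=np.array([.5012,.1245]);d=p[:2]-C;print(np.hypot(*d),(262.54-np.degrees(np.arctan2(d[1],d[0]))%360)/57.3)
to([.4465,.13,.07]);to([.4474,.1141,.07])
E
```

```text
0.055636277702270566 1.0910005871907449
shift/25mm [ 0.53 -0.83 -0.01] psi 0.665 
shift/25mm [ 0.17 -0.31 -0.  ] psi 0.665
```

>>> arm_command:
  steps: [0,0.09,-0.19,0,0,0,0.11,-0.18,0,0,0,0.12,-0.17,0,0,0,0.14,-0.16,0,0,0,0,0,0,0,0,0,0,0,0]

```text
time: 5.48
eef_pos: [0.4479, 0.1278, 0.07]
tcp_rot: [0.945, 0.326, 0.001, 0.002]
contact_force: [-1.2, -5.5, 0.2]
opening: 0.192
finger_force: 40.7
```

```bash
python3 - <<'E'
from h import *
p=ctrl.get_state()["eef_pos"];C=np.array([.5012,.1245]);d=p[:2]-C;print(np.hypot(*d),(262.54-np.degrees(np.arctan2(d[1],d[0]))%360)/57.3)
im,m=snap("wrist","w2")
# peg top pixel guess, axis
print(proj("wrist",[*C,.058],m),proj("wrist",[p[0],p[1],.1],m),proj("wrist",[.6345,.0877,.09],m))
s,_=snap("scene","s2"); cv2.imwrite("pics/c3.png",cv2.resize(s[205:305,220:360],None,fx=5,fy=5,interpolation=cv2.INTER_CUBIC))
E
```

```text
0.05337511420679079 1.50272939610846
[[350.91529643 175.24262434]] [[276.15809301 298.04108128]] [[742.70610084 -64.88231322]]
```

View pics/c3.png

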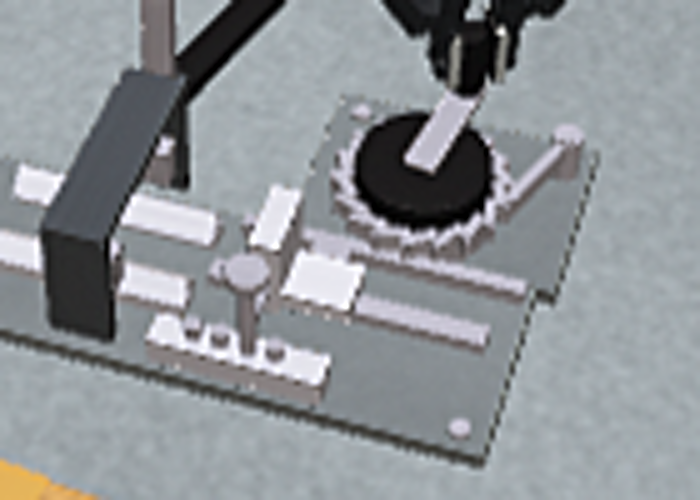

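Stop has moved to the tall pin, pointer just behind/past it (crop ≈ (225,270)), joint ≈ 1.50. A touch further, ease back, then release.

>>> arm_command:
  steps: [0,0.08,-0.08,0,0,0,0,0,0,0,0,0,0,0,0,0,-0.12,0.12,0,0,0,-0.13,0.16,0,0,0,-0.06,0.09,0,0,0,0,0,0,0]

```text
time: 6.17
eef_pos: [0.4476, 0.1235, 0.07]
tcp_rot: [0.946, 0.323, 0.003, -0.004]
contact_force: [-0.2, 17.0, -0.2]
opening: 0.201
finger_force: 40.9
```

```bash
python3 - <<'E'
from h import *
p=ctrl.get_state()["eef_pos"];C=np.array([.5012,.1245]);d=p[:2]-C;print(np.hypot(*d),(262.54-np.degrees(np.arctan2(d[1],d[0]))%360)/57.3)
E
```

```text
0.05360851717145996 1.4220632449101034
```

Pawl has caught (knob resists going back at ≈1.41). Relieve, release, lift.

>>> arm_command:
  steps: [0,0.05,-0.07,0,0,40,0.05,-0.05,0,0,60,0,0,0,0,60,0,0,0,0,60,0,0,0,0,60,0,0,-0.8,0,60,0,0,-1,0,60,0,0,-1,0]

```text
time: 6.83
eef_pos: [0.4464, 0.1233, 0.139]
tcp_rot: [0.946, 0.326, -0.001, -0.0]
contact_force: [0.2, -0.4, 0.1]
opening: 0.596
finger_force: 0.0
```

>>> arm_command:
  steps: [100,0,0,-1,0,100,0,0,-1,0,100,0,0,-1,0,100,0,0,-0.5,0,100,0,0,0,0]

```text
time: 7.25
eef_pos: [0.4492, 0.1235, 0.2305]
tcp_rot: [0.945, 0.326, 0.004, 0.001]
contact_force: [1.1, -0.6, -0.5]
opening: 0.999
finger_force: 0.0
```

```bash
python3 - <<'E'
from h import *
s=ctrl.get_state();print(s["eef_pos"],s["qpos"])
im,m=snap("wrist","w3"); 
C=np.array([.5012,.1245]);O=C+.075*np.array([.9914,.1311])-.14*np.array([-.1311,.9914]);print("O",O)
t=np.radians(262.54)-1.396;P=C+.055*np.array([np.cos(t),np.sin(t)])
print(proj("wrist",[[*P,.1],[*C,.058],[.6345,.0877,.09]],m).round(1))
to([.453,-.25,.23],.068+np.pi/2)
E
```

```text
[0.44924176 0.12351871 0.23047379] [ 5.01275086e-02 -1.94797954e-01  2.07724927e+00 -1.95998926e-04
  1.25106748e+00  9.57639588e-01]
O [ 0.593909  -0.0044635]
[[274.4 201.3]
 [308.3 144. ]
 [456.8  40.7]]
shift/25mm [-9.04 11.89 -0.08] psi 0.663 ('spin/0.1', np.float64(-9.75))
```

View pics/w3.png

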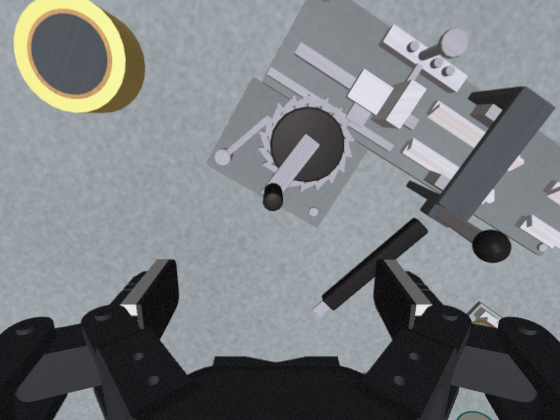

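Pointer lies right at the tall pin (≈(428,62)); peg top (272,197) vs predicted (274,201) for tooth 4. Knob is free. On to the tube.

>>> arm_command:
  steps: [100,-0.75,0.99,0,0,100,-0.75,0.99,0,0,100,-0.75,0.99,0,0,100,-0.75,0.99,0,0,100,-0.75,0.99,0,0,100,-0.75,0.99,0,0,100,-0.75,0.99,0,0,100,-0.75,0.99,0,0]

```text
time: 7.97
eef_pos: [0.4496, -0.1259, 0.2241]
tcp_rot: [0.945, 0.326, -0.001, -0.001]
contact_force: [1.4, 0.3, 0.0]
opening: 1.002
finger_force: 0.0
```

>>> arm_command:
  steps: [100,-0.75,0.99,0,0,100,-0.75,0.99,0,0,100,-0.75,0.99,0,0,100,-0.75,0.99,0,0,100,0,0,0,0,100,0,0,0,-0.95,100,0,0,0,-1,100,0,0,0,-1]

```text
time: 8.63
eef_pos: [0.4518, -0.2482, 0.224]
tcp_rot: [0.886, 0.463, -0.001, -0.002]
contact_force: [-0.4, 0.1, 0.6]
opening: 1.0
finger_force: 0.0
```

>>> arm_command:
  steps: [100,0,0,0,-1,100,0,0,0,-1,100,0,0,0,-1,100,0,0,0,-1,100,0,0,0,-1,100,0,0,0,-1,100,0,0,0,-0.8,100,0,0,0,0]

```text
time: 9.3
eef_pos: [0.452, -0.2479, 0.2243]
tcp_rot: [0.682, 0.731, -0.0, -0.002]
contact_force: [-0.1, 0.7, -0.5]
opening: 1.0
finger_force: 0.0
```

```bash
python3 - <<'E'
from h import *
s=ctrl.get_state();print(s["eef_pos"],s["qpos"])
im,m=snap("wrist","w4"); cv2.imwrite("pics/w4.png",im)
hsv=cv2.cvtColor(im,cv2.COLOR_BGR2HSV); 
mk=cv2.inRange(hsv,(8,90,80),(25,255,255)); mk=cv2.morphologyEx(mk,cv2.MORPH_OPEN,np.ones((5,5)))
for c in cv2.findContours(mk,0,1)[0]:
    if cv2.contourArea(c)>800: print(cv2.contourArea(c),cv2.minAreaRect(c))
print("pred",proj("wrist",[[.453,-.25,.04],[.448,-.18,.04],[.458,-.32,.04]],m))
to([.453,-.25,.04],.068+np.pi/2)
E
```

```text
[ 0.4519997  -0.24790655  0.22429777] [-6.98691603e-01 -6.10858810e-02  1.96913489e+00  6.55634870e-05
  1.23692175e+00 -7.68098074e-01]
813.0 ((453.1000061035156, 292.79998779296875), (63.56178283691406, 22.199188232421875), 34.695152282714844)
6894.5 ((293.7353210449219, 318.9411926269531), (101.62242126464844, 79.55168151855469), 75.96376037597656)
6755.0 ((278.0, 187.5), (145.0, 50.0), 90.0)
pred [[277.81925129 186.78713762]
 [277.81323116 114.62414202]
 [277.82426686 251.24315412]]
shift/25mm [-0.1   0.05  7.38] psi 1.637 ('spin/0.1', np.float64(-0.02))
```

View pics/w4.png

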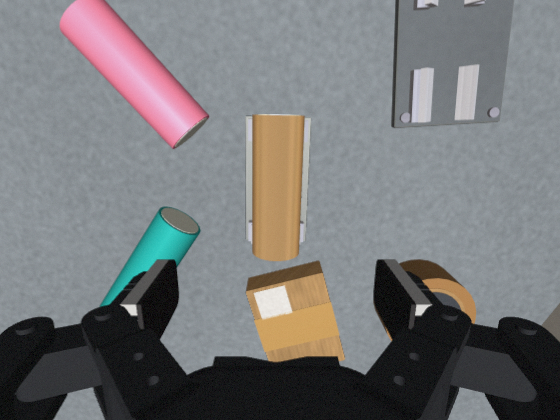

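Brown tube at (278,187) on its rest exactly where predicted, aligned; pink and turquoise ones are clear of the fingers. Grasp.

>>> arm_command:
  steps: [100,-0.1,0.05,0.9,0,100,0,0,0.9,0,100,0,0,0.9,0,100,0,0,0.9,0,100,0,0,0.9,0,100,0,0,0.9,0,100,0,0,0.9,0,100,0,0,0.7,0]
  squeeze: 35

```text
time: 10.02
eef_pos: [0.4529, -0.25, 0.0486]
tcp_rot: [0.684, 0.73, -0.0, -0.002]
contact_force: [0.0, 0.1, -0.3]
opening: 0.998
finger_force: 0.0
```

>>> arm_command:
  steps: [100,0,0,0.7,0,100,0,0,0.4,0,100,0,0,0.1,0,0,0,0,0,0,0,0,0,0,0,0,0,0,0,0,0,0,0,0,0,0,0,0,0,0]

```text
time: 10.68
eef_pos: [0.4526, -0.2518, 0.0228]
tcp_rot: [0.682, 0.731, -0.002, -0.002]
contact_force: [-8.9, -1.0, 7.6]
opening: 0.571
finger_force: 35.8
```

>>> arm_command:
  steps: [0,0,0,-0.4,0,0,0,0,-0.8,0,0,0,0,-0.9,0,0,0,0,-0.9,0,0,0,0,-0.9,0,0,0,0,-0.9,0,0,0,0,-0.9,0,0,0,0,-0.8,0]

```text
time: 11.35
eef_pos: [0.4546, -0.2513, 0.1864]
tcp_rot: [0.683, 0.731, 0.0, 0.001]
contact_force: [1.6, 0.6, -1.9]
opening: 0.571
finger_force: 37.0
```

```bash
python3 - <<'E'
from h import *
s=ctrl.get_state();print(s["eef_pos"],s["opening"])
O=np.array([.5935,-.0045]);ey=np.array([-.1311,.9914]);L=O-.093*ey;print("L",L)
to([*L,.19],.1315+np.pi/2)
im,m=snap("wrist","w5")
E
```

```text
[ 0.45457208 -0.25125292  0.18643618] 0.571143121202737
L [ 0.6056923 -0.0967002]
shift/25mm [ 5.76  6.45 -0.14] psi 1.639 ('spin/0.1', np.float64(-0.64))
```

>>> arm_command:
  steps: [0,0.72,0.81,0,0,0,0.72,0.81,0,0,0,0.72,0.81,0,0,0,0.72,0.81,0,0,0,0.72,0.81,0,0,0,0.72,0.81,0,0,0,0.72,0.81,0,0,0,0.72,0.81,0,-0.64]

```text
time: 12.07
eef_pos: [0.6067, -0.0952, 0.1835]
tcp_rot: [0.659, 0.753, 0.0, 0.0]
contact_force: [-0.8, -0.6, -3.0]
opening: 0.57
finger_force: 37.1
```

```bash
python3 - <<'E'
from h import *
f=lambda x,y:((x+.5)/4-.5+160,(y+.5)/4-.5+165)
O=np.array([.5935,-.0045]);ey=np.array([-.1311,.9914]);ex=np.array([.9914,.1311])
for p in((148,272),(118,322)):
    q=onz("scene",f(*p),.033)[:2]-O; print(q@ex,q@ey)
for p in((54,374),(628,526)):
    q=onz("scene",f(*p),.012)[:2]-O; print("corner",q@ex,q@ey)
q=np.array([.527,-.0143])-O;print("ball",q@ex,q@ey)
im,m=snap("wrist","w6"); K=m
print("walls pred",proj("wrist",[[*(O+a*ex+b*ey),z] for a,b,z in((28,-170,33),(28,-120,33),(-28,-170,33),(-28,-120,33),(28,-66,33),(-28,-66,33)) for a,b,z in[(a/1e3,b/1e3,z/1e3)]],m).round(0).tolist())
to([*(O-.093*ey),.19],.1315+np.pi/2)
E
```

```text
-0.019209014883650177 -0.14275525304687645
0.027853216186044666 -0.1417572744386566
corner 0.06533470884343096 -0.17215278443009158
corner 0.06531631369408995 0.20931697687950201
ball -0.06721288 -0.000997569999999998
walls pred [[304.0, 270.0], [305.0, 222.0], [246.0, 270.0], [245.0, 222.0], [307.0, 164.0], [244.0, 164.0]]
shift/25mm [-0.17 -0.17 -0.25] psi 1.71 ('spin/0.1', np.float64(0.08))
```

View pics/w6.png

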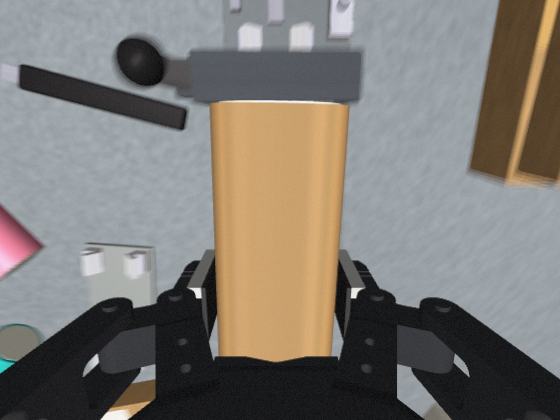

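Wrist view: bridge top spans columns ≈188–362 at row 75, walls beyond it at (250,37) and (302,37); tube held straight. Use these to check the cradle axis.

```bash
python3 - <<'E'
from h import *
im=cv2.imread("pics/w6.png"); m=cam("wrist")
O=np.array([.5935,-.0045]);ey=np.array([-.1311,.9914]);ex=np.array([.9914,.1311])
g=cv2.cvtColor(im,cv2.COLOR_BGR2GRAY).astype(int)
for r in(60,68): print(r,np.where(g[r]<90)[0][[0,-1]], g[r,180:195],g[r,355:368])
print(g[38,235:320])
def j(u,v,z):
    q=onz("wrist",(u,v),z,m)[:2]-O; return (np.array([q@ex,q@ey])*1e3).round(1)
print("bridge",j(190,60,.09),j(362,60,.09))
w=np.where(g[38]>185)[0]; print("bright",w.min(),w.max(),[j(c,38,.033) for c in (238,263,290,314)])
E
```

```text
60 [117 559] [99 97 97 98 97 97 90 87 91 89 87 91 90 92 93] [ 84  87  88  90  86  89 110 121 132 144 149 159 159]
68 [ 20 559] [81 83 86 84 83 85 83 88 83 87 86 87 91 90 90] [ 91  90  89  85  92  94 114 125 134 145 151 155 153]
[142 140 152 175 193 205 213 215 216 216 213 212 215 217 218 217 215 216
 214 215 217 217 216 216 211 200 183 167 142 138 138 139 138 136 135 135
 136 136 136 138 137 138 139 138 139 137 138 139 139 138 137 139 137 146
 165 182 199 217 217 213 211 212 213 215 216 215 212 212 212 214 212 213
 216 214 213 215 203 189 171 145 139 136 139 140 141]
bridge [-53.4  13.6] [60.2 14.5]
bright 239 544 [array([-27.2,  38.6]), array([-7. , 38.8]), array([14.8, 39. ]), array([34.1, 39.1])]
```

Cradle axis sits ~+3 mm in jig x from my first origin. Correct, then lower in stages.

>>> arm_command:
  steps: [0,-0.17,-0.05,0.4,0.05,0,0,0,0.9,0,0,0,0,0.9,0,0,0,0,0.9,0,0,0,0,0.6,0,0,0,0,0.2,0,0,0,0,0,0]

```text
time: 12.7
eef_pos: [0.6032, -0.101, 0.0837]
tcp_rot: [0.661, 0.75, -0.001, -0.002]
contact_force: [-0.3, 0.4, -2.5]
opening: 0.573
finger_force: 37.2
```

```bash
python3 - <<'E'
from h import *
s=ctrl.get_state();print(s["eef_pos"],s["contact_force"])
to([.6087,-.0963,.028],.1315+np.pi/2)
E
```

```text
[ 0.60323754 -0.10103904  0.08370478] [-0.29365714  0.43763356 -2.53755727]
shift/25mm [0.16 0.25 2.23] psi 1.697 ('spin/0.1', np.float64(-0.06))
```

>>> arm_command:
  steps: [0,0.16,0.25,0,-0.05,0,0,0,0.5,0,0,0,0,0.5,0,0,0,0,0,0]

```text
time: 13.03
eef_pos: [0.6094, -0.0955, 0.0586]
tcp_rot: [0.659, 0.752, -0.001, -0.002]
contact_force: [-0.8, 0.2, -3.2]
opening: 0.576
finger_force: 37.2
```

```bash
python3 - <<'E'
from h import *
s=ctrl.get_state();print(s["eef_pos"],s["contact_force"])
to([.6087,-.0963,.028],.1315+np.pi/2)
E
```

```text
[ 0.60937593 -0.09554309  0.05855696] [-0.81363798  0.23574178 -3.18214101]
shift/25mm [-0.03 -0.03  1.22] psi 1.703 ('spin/0.1', np.float64(0.01))
```

>>> arm_command:
  steps: [0,0,0,0.4,0,0,0,0,0.4,0,0,0,0,0.25,0,0,0,0,0.1,0,0,0,0,0,0]

```text
time: 13.45
eef_pos: [0.61, -0.0961, 0.033]
tcp_rot: [0.659, 0.752, -0.001, -0.002]
contact_force: [-5.7, 0.7, 4.1]
opening: 0.576
finger_force: 37.8
```

>>> arm_command:
  steps: [0,0,-0.08,0,0,0,0,0,0.05,0,0,0,0,0,0]

```text
time: 13.7
eef_pos: [0.609, -0.0966, 0.0319]
tcp_rot: [0.659, 0.752, -0.0, -0.0]
contact_force: [-3.2, 0.6, 4.3]
opening: 0.574
finger_force: 37.6
```

>>> arm_command:
  steps: [0,0,-0.1,0,0,0,0,0,0.05,0,0,0,0,0,0]

```text
time: 13.95
eef_pos: [0.6061, -0.0968, 0.0294]
tcp_rot: [0.659, 0.752, -0.0, -0.0]
contact_force: [-0.8, -0.2, -0.8]
opening: 0.574
finger_force: 37.3
```

>>> arm_command:
  steps: [0,0,-0.02,0.06,0,0,0,0,0.03,0,0,0,0,0,0]

```text
time: 14.2
eef_pos: [0.6061, -0.0969, 0.029]
tcp_rot: [0.659, 0.752, -0.0, -0.0]
contact_force: [-5.3, 0.7, 6.7]
opening: 0.576
finger_force: 38.0
```

>>> arm_command:
  steps: [0,0,-0.1,0,0,0,0,0,0,0,0,0,0,0,0]

```text
time: 14.45
eef_pos: [0.6047, -0.0972, 0.0286]
tcp_rot: [0.659, 0.752, 0.001, 0.001]
contact_force: [2.1, 1.4, 3.3]
opening: 0.578
finger_force: 37.5
```

Seated in the V. Release and lift.

>>> arm_command:
  steps: [75,0,0,0,0,85,0,0,0,0,85,0,0,0,0,85,0,0,-0.6,0,85,0,0,-0.9,0,85,0,0,-0.9,0,85,0,0,-0.9,0,85,0,0,-0.9,0]

```text
time: 15.12
eef_pos: [0.603, -0.0972, 0.1331]
tcp_rot: [0.659, 0.752, -0.0, -0.001]
contact_force: [0.9, -0.4, 0.2]
opening: 0.854
finger_force: 0.0
```

```bash
python3 - <<'E'
from h import *
im,m=snap("scene","s7")
hsv=cv2.cvtColor(im,cv2.COLOR_BGR2HSV)
O=np.array([.592,-.0049]);ey=np.array([-.1311,.9914]);ex=np.array([.9914,.1311])
L=O-.093*ey;print("L",L)
mk=cv2.inRange(hsv[210:290,165:290],(8,90,70),(25,255,255)); mk=cv2.morphologyEx(mk,cv2.MORPH_OPEN,np.ones((3,3)))
for c in cv2.findContours(mk,0,1)[0]:
    if cv2.contourArea(c)>100: print(cv2.contourArea(c),cv2.boundingRect(c),cv2.minAreaRect(c))
print("pred ctr/ends",(proj("scene",[[*(L+a*ey),.045] for a in(0,-.07,.07)],m)-[165,210]).round(1).tolist())
P=O+(-.163-.03)*ey; to([*P,.13]); to([*P,.04],1.702)
E
```

```text
L [ 0.6041923 -0.0971002]
855.5 (17, 14, 53, 28) ((42.47058868408203, 27.61764907836914), (51.175018310546875, 18.91777801513672), 14.03624439239502)
pred ctr/ends [[45.4, 28.3], [21.1, 22.3], [70.4, 34.5]]
shift/25mm [-3.95 -0.08  0.37] psi 1.703 
shift/25mm [-3.94 -0.1   3.97] psi 1.703 ('spin/0.1', np.float64(0.01))
```

>>> arm_command:
  steps: [0,-1,0,0,0,0,-1,0,0,0,0,-1,-0.05,0,0,0,-0.95,-0.05,0,0,0,0,0,0.9,0,0,0,0,0.9,0,0,0,0,0.9,0,0,0,0,0.9,0]

```text
time: 15.83
eef_pos: [0.6136, -0.1957, 0.0411]
tcp_rot: [0.659, 0.752, -0.0, -0.0]
contact_force: [0.1, -0.2, -0.3]
opening: 0.003
finger_force: 0.0
```

>>> arm_command:
  steps: [0,0,0,0.35,0,0,0.3,0,0,0,0,0.3,0,0,0,0,0.3,0,0,0,0,0.3,0,0,0,0,0.3,0,0,0,0,0.3,0,0,0,0,0,0,0,0]

```text
time: 16.5
eef_pos: [0.6087, -0.1493, 0.0352]
tcp_rot: [0.658, 0.753, 0.0, 0.001]
contact_force: [-0.2, -0.1, 1.3]
opening: -0.001
finger_force: 0.0
```

```bash
python3 - <<'E'
from h import *
O=np.array([.592,-.0049]);ey=np.array([-.1311,.9914]);ex=np.array([.9914,.1311])
s=ctrl.get_state();q=s["eef_pos"][:2]-O;print(q@ex,q@ey)
E
```

```text
-0.002420298474513114 -0.14538156647380676
```

>>> arm_command:
  steps: [0,0.3,0.05,0,0,0,0.3,0.03,0,0,0,0.3,0,0,0,0,0.3,0,0,0,0,0.3,0,0,0,0,0.3,0,0,0,0,0.3,0,0,0,0,0,0,0,0]

```text
time: 17.17
eef_pos: [0.6031, -0.0967, 0.0341]
tcp_rot: [0.659, 0.752, 0.0, -0.0]
contact_force: [-0.3, 1.2, 0.5]
opening: -0.001
finger_force: 0.0
```

```bash
python3 - <<'E'
from h import *
O=np.array([.592,-.0049]);ey=np.array([-.1311,.9914]);ex=np.array([.9914,.1311])
s=ctrl.get_state();q=s["eef_pos"][:2]-O;print(q@ex,q@ey)
im,m=snap("scene","s8");cv2.imwrite("pics/c8.png",cv2.resize(im[180:300,170:350],None,fx=4.4,fy=4.4,interpolation=cv2.INTER_CUBIC))
E
```

```text
-0.001014225750807363 -0.0924420132708001
```

View pics/c8.png

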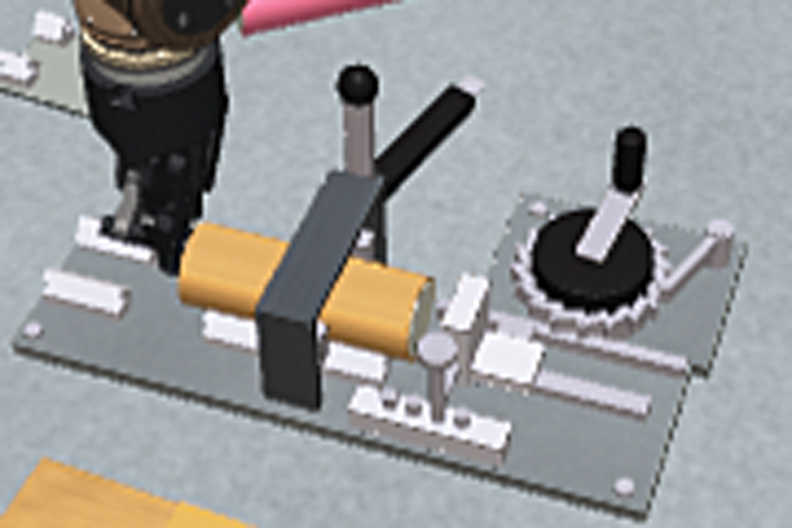

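The tube is through the collet, its end about 15 mm short of the stop. Push gently to contact.

>>> arm_command:
  steps: [0,0.2,0,0,0,0,0.2,0,0,0,0,0.1,0,0,0,0,0,0,0,0]

```text
time: 17.55
eef_pos: [0.6011, -0.0851, 0.0336]
tcp_rot: [0.659, 0.752, 0.0, -0.001]
contact_force: [0.0, -0.1, 0.4]
opening: 0.001
finger_force: 0.0
```

>>> arm_command:
  steps: [0,0.1,0,0,0,0,0.1,0,0,0,0,0,0,0,0]

```text
time: 17.8
eef_pos: [0.6006, -0.0805, 0.0337]
tcp_rot: [0.659, 0.752, -0.0, -0.001]
contact_force: [0.5, 0.6, 0.2]
opening: -0.0
finger_force: 0.0
```

>>> arm_command:
  steps: [0,0.1,0,0,0,0,0.1,0,0,0,0,0,0,0,0]

```text
time: 18.05
eef_pos: [0.6005, -0.0773, 0.0341]
tcp_rot: [0.658, 0.753, -0.001, 0.001]
contact_force: [0.4, -5.9, -2.3]
opening: -0.004
finger_force: 2.7
```

>>> arm_command:
  steps: [0,0.1,0,0,0,0,0.1,0,0,0,0,0,0,0,0]

```text
time: 18.3
eef_pos: [0.6014, -0.0769, 0.0354]
tcp_rot: [0.658, 0.753, -0.003, 0.006]
contact_force: [0.0, -18.0, -2.3]
opening: -0.001
finger_force: 8.9
```

Firm contact with the stop (18 N). Back off and lift, then go to the +x side of the lever ball.

>>> arm_command:
  steps: [0,-0.4,0,0,0,0,-0.8,0,0,0,0,0,0,-0.9,0,0,0,0,-0.9,0,0,0,0,-0.9,0,0,0,0,-0.9,0,0,0,0,-0.9,0,0,0,0,0,0]

```text
time: 18.97
eef_pos: [0.6067, -0.1013, 0.1525]
tcp_rot: [0.659, 0.752, 0.002, 0.004]
contact_force: [0.7, -0.6, 2.1]
opening: -0.001
finger_force: 0.0
```

```bash
python3 - <<'E'
from h import *
im,m=snap("wrist","w9"); snap("scene","s9")
print("ball pred",proj("wrist",[.527,-.0143,.152],m))
hsv=cv2.cvtColor(im,cv2.COLOR_BGR2HSV);g=cv2.cvtColor(im,cv2.COLOR_BGR2GRAY)
c=cv2.HoughCircles(cv2.medianBlur(g,5),cv2.HOUGH_GRADIENT,1,40,param1=100,param2=22,minRadius=14,maxRadius=40);print(None if c is None else c[0][:5])
mk=cv2.inRange(hsv,(8,90,70),(25,255,255))
to([.5647,-.0093,.142],1.702)
E
```

```text
ball pred [[104.80536976  38.18103195]]
[[98.5 42.5 39.4]]
shift/25mm [ 3.83 -1.08  0.22] psi 1.703 ('spin/0.1', np.float64(0.01))
```

>>> arm_command:
  steps: [0,0.75,-0.2,0,0,0,0.77,-0.22,0,0,0,0.77,-0.22,0,0,0,0.77,-0.22,0,0,0,0.77,-0.22,0.2,0,0,0,0,0,0]

```text
time: 19.57
eef_pos: [0.5607, -0.0063, 0.138]
tcp_rot: [0.658, 0.753, -0.001, -0.004]
contact_force: [0.8, -1.1, -1.3]
opening: 0.004
finger_force: 0.0
```

```bash
python3 - <<'E'
from h import *
print(ctrl.get_state()["eef_pos"])
ex=np.array([.9914,.1311]);piv=np.array([.531,-.0138])
for phi in(.1,.3,.5,.7,.8):
    b=piv-.082*np.sin(phi)*ex; print(phi,b,.07+.082*np.cos(phi)); to([*(b+.0265*ex),.07+.082*np.cos(phi)-.006])
E
```

```text
[ 0.56074351 -0.00628091  0.13796522]
0.1 [ 0.52288406 -0.01487323] 0.15159034155279813
shift/25mm [-0.14 -0.49 -0.3 ] psi 1.705 
0.3 [ 0.50697574 -0.0169769 ] 0.14833759210829972
shift/25mm [-0.14 -1.13 -0.17] psi 1.705 
0.5 [ 0.4920252  -0.01895392] 0.1419617700750106
shift/25mm [-0.14 -1.73  0.09] psi 1.705 
0.7 [ 0.47862845 -0.02072547] 0.13271705935732808
shift/25mm [-0.14 -2.27  0.46] psi 1.705 
0.8 [ 0.47268268 -0.02151172] 0.12712995016646755
shift/25mm [-0.14 -2.51  0.69] psi 1.705
```

>>> arm_command:
  steps: [0,-0.12,-0.3,0,0,0,0,-0.3,0,0,0,0,-0.3,0,0,0,0,-0.3,0,0,0,0,-0.3,0.05,0,0,0,-0.3,0.1,0,0,0,-0.3,0.15,0,0,0,-0.2,0.2,0]

```text
time: 20.23
eef_pos: [0.5074, -0.0207, 0.1298]
tcp_rot: [0.659, 0.752, 0.0, 0.001]
contact_force: [1.7, -0.5, 1.9]
opening: -0.0
finger_force: 1.2
```

>>> arm_command:
  steps: [0,0,-0.25,0.25,0,0,0,0,0,0]

```text
time: 20.4
eef_pos: [0.4992, -0.021, 0.121]
tcp_rot: [0.659, 0.752, -0.001, -0.001]
contact_force: [1.1, -0.8, 0.7]
opening: 0.001
finger_force: 0.3
```

```bash
python3 - <<'E'
from h import *
s=ctrl.get_state();p=s["eef_pos"];print(p,s["contact_force"])
ex=np.array([.9914,.1311]);piv=np.array([.531,-.0138]);print("tip jig x rel piv",(p[:2]-piv)@ex)
for phi in(.8,1.0):
    b=piv-.082*np.sin(phi)*ex; to([*b,.19])
E
```

```text
[ 0.49922835 -0.02098147  0.12104017] [ 1.14347744 -0.79164799  0.70282852]
tip jig x rel piv -0.03243990531099864
shift/25mm [ 0.12 -1.07 -2.75] psi 1.703 
shift/25mm [ 0.12 -1.47 -2.75] psi 1.703
```

>>> arm_command:
  steps: [0,0,-0.2,0.2,0,0,0,-0.2,0.25,0,0,0,-0.1,0.2,0,0,0,0,0,0]

```text
time: 20.73
eef_pos: [0.4874, -0.0226, 0.1049]
tcp_rot: [0.659, 0.752, -0.001, -0.001]
contact_force: [0.3, -0.5, 0.5]
opening: 0.001
finger_force: 0.1
```

```bash
python3 - <<'E'
from h import *
s=ctrl.get_state();p=s["eef_pos"];print(p,s["contact_force"])
im,m=snap("side","sd1");m0=m
piv=np.array([.531,-.0138]);ex=np.array([.9914,.1311])
print([(ph,proj("side",[*(piv-.082*np.sin(ph)*ex),.07+.082*np.cos(ph)]).round(1).tolist()) for ph in(.7,.9,1.1)])
g=cv2.cvtColor(im,cv2.COLOR_BGR2GRAY);print(g[185:225:2,255:300:3])
E
```

```text
[ 0.48741959 -0.02256084  0.10492994] [ 0.34104418 -0.47114056  0.5286433 ]
[(0.7, [[286.8, 211.9]]), (0.9, [[290.2, 216.6]]), (1.1, [[292.7, 221.5]])]
[[194 192 192 179 110  79  38  34  37  37  37  36  35  34  33]
 [195 191 193 141  57  73  45  36  35  36  35  38  36  36  36]
 [195 192 192 164  46 102  59  39  42  37  35  36  33  36  35]
 [195 193 193 177  73  77  57  39  47  35  36  40  36  45  56]
 [193 196 190 164 120  45  58  42  35  37  50  57  37  41  67]
 [191 194 169 159 151  59  94 105  36  37  42  47  36  36  58]
 [192 175 159 159 160 103  77 133  37  36  36  34  37  44  71]
 [183 159 184 188 169 139  48  80  38  38  37  33  34 100 114]
 [158 173 201 203 198 165  78  50  38  37  39  38  48 156 113]
 [126 184 202 205 206 186 128  63  38  38  39  39  70 132  93]
 [110 130 176 204 202 195 159 143  68  38  37  46  70  66  43]
 [110 110 121 162 195 179 160 164 106  68  37  43  53  39  49]
 [111 111 110 114 140 144 151 163 131 135  56  36  35  53 132]
 [110 111 111 110 111 113 177 165 135 110  97  36  82 154 195]
 [104 108 111 110 110 102 175 166 140 101 103  36 158 200 199]
 [176 115 105 111 109  78 158 164 154 104 102  54 178 198 196]
 [201 179 133 104  91  83 130 168 179 116 105 106 130 139 192]
 [198 188 209 127  72 105 187 214 215 188 162 163  56  55 173]
 [186 165 202 102  65 102 161 169 171 171 166 127  40  38 170]
 [160 130 128  89  59  67 107 139 149 144 147 125  44  50 183]]
```

>>> arm_command:
  steps: [0,0,0.1,-0.8,0,0,0,0,-0.9,0,0,0,-0.6,0,0,0,0,-0.6,0,0,0,0,0,0.5,0,0,0,0,0.2,0,0,0,0,0,0]

```text
time: 21.37
eef_pos: [0.4602, -0.0257, 0.1296]
tcp_rot: [0.659, 0.752, -0.001, -0.002]
contact_force: [0.5, 0.2, -0.1]
opening: -0.003
finger_force: 0.0
```

```bash
python3 - <<'E'
from h import *
s=ctrl.get_state();p=s["eef_pos"];print(p,s["contact_force"])
ex=np.array([.9914,.1311]);piv=np.array([.531,-.0138]);print("rel",(p[:2]-piv)@ex)
E
```

```text
[ 0.46022995 -0.02570049  0.12956746] [ 0.45566781  0.16203329 -0.05724564]
rel -0.07172157697422146
```

>>> arm_command:
  steps: [0,0,0,0.2,0,0,0,0,0.2,0,0,0,0,0.2,0,0,0,0,0,0]

```text
time: 21.7
eef_pos: [0.4614, -0.0262, 0.1157]
tcp_rot: [0.659, 0.752, -0.001, -0.001]
contact_force: [0.0, 0.7, 0.5]
opening: 0.001
finger_force: 0.1
```

>>> arm_command:
  steps: [0,0,0,0.15,0,0,0,0,0.15,0,0,0,0,0,0]

```text
time: 21.95
eef_pos: [0.4621, -0.0263, 0.1092]
tcp_rot: [0.659, 0.752, 0.0, 0.0]
contact_force: [-1.5, -0.2, 2.3]
opening: -0.0
finger_force: 1.4
```

>>> arm_command:
  steps: [0,0,0,0.12,0,0,0,0,0.12,0,0,0,0,0,0]

```text
time: 22.2
eef_pos: [0.4637, -0.0265, 0.1045]
tcp_rot: [0.659, 0.752, 0.001, 0.002]
contact_force: [-1.1, 0.2, 7.0]
opening: 0.004
finger_force: 2.8
```

>>> arm_command:
  steps: [0,0,0,0.12,0,0,0,0,0.12,0,0,0,0,0,0]

```text
time: 22.45
eef_pos: [0.4661, -0.0271, 0.1002]
tcp_rot: [0.659, 0.752, 0.003, 0.005]
contact_force: [3.7, 0.2, 8.4]
opening: -0.001
finger_force: 3.9
```

>>> arm_command:
  steps: [0,0,0,0.12,0,0,0,0,0.12,0,0,0,0,0,0]

```text
time: 22.7
eef_pos: [0.4693, -0.0279, 0.0961]
tcp_rot: [0.659, 0.752, 0.005, 0.009]
contact_force: [8.3, 0.4, 9.3]
opening: 0.005
finger_force: 5.5
```

```bash
python3 - <<'E'
from h import *
s=ctrl.get_state();p=s["eef_pos"];print(p,s["contact_force"])
im,m=snap("scene","s10");piv=np.array([.531,-.0138]);ex=np.array([.9914,.1311])
for ph in(1.0,1.1,1.2,1.3):print(ph,proj("scene",[*(piv-.082*np.sin(ph)*ex),.07+.082*np.cos(ph)],m).round(1).tolist())
print("tip",proj("scene",p,m))
g=cv2.cvtColor(im,cv2.COLOR_BGR2GRAY)
print(g[196:226,226:262:2])
E
```

```text
[ 0.46932706 -0.02786818  0.09607206] [8.27181129 0.35664076 9.26259771]
1.0 [[259.9, 194.1]]
1.1 [[260.5, 195.1]]
1.2 [[261.0, 196.4]]
1.3 [[261.3, 198.0]]
tip [[257.26081069 200.16104889]]
[[170 177 175 178 173 174 179 174 174 175 178 174 176 165  18  24  27 119]
 [173 180 178 180 176 173 177 179 171 170 181 179 179 169  16  22  11 120]
 [171 174 174 174 175 181 179 179 176 175 179 181 178 182  16  24  10 118]
 [171 168 171 173 174 179 175 176 174 177 176 182 177 184  12  25   7 113]
 [169 173 170 176 174 177 179 174 172 171 174 182 178 190  35  21   0 110]
 [174 181 176 181 171 172 175 174 175 176 175 178 176 183 132  72  52 148]
 [173 176 180 175 177 173 177 178 179 180 176 176 178 180 186 175 160 207]
 [170 175 179 174 175 174 172 177 180 180 175 174 179 172 182 185 207 202]
 [178 179 180 174 178 179 176 178 179 183 175 173 175 173 176 193 199 199]
 [176 183 175 177 177 180 179 181 176 180 177 179 181 178 180 196 195 200]
 [177 183 174 177 178 178 180 178 175 173 178 178 177 176 174 196 196 207]
 [178 181 179 177 171 179 173 172 174 173 178 178 176 178 176 198 198 196]
 [182 180
[... 641 characters left out ...]
183 197 198 213  31  27]
 [180 174 181 182 176 172 175 171 182 175 178 180 166 208 202 216  19  30]
 [178 178 181 180 179 179 177 180 185 172 135 127  68 199 195 146  23  33]
 [182 178 176 177 183 183 181 181 186 123  78  79  68  75  89  73  25  23]
 [182 179 173 178 179 180 177 180 185  85  87  87  88  85  71  94  28   5]
 [178 180 177 178 176 176 173 178 174  87  88  88  87  88  91 114  22   5]
 [176 181 184 176 178 169 176 179 142  83  88  87  88  89  92  73   7  58]
 [183 187 181 178 175 176 183 188 101  88  88  87  90  89  94  38   0 148]
 [180 181 174 181 176 178 181 191  85  89  88  90  87  91  98  32  43 193]
 [178 176 171 178 172 173 174 191  85  89  87  87  87  91 103  27 158 189]]
```

Wedged between ball and bar; lift and check where the ball is.

>>> arm_command:
  steps: [0,0,0,-0.6,0,0,0,0,-0.9,0,0,0,0.5,-0.9,0,0,0.5,0.9,-0.9,0,0,0,0.9,-0.5,0,0,0,0,0,0]

```text
time: 23.25
eef_pos: [0.5224, -0.0062, 0.1904]
tcp_rot: [0.659, 0.753, 0.003, 0.005]
contact_force: [0.4, -0.3, 0.4]
opening: -0.004
finger_force: 0.0
```

```bash
python3 - <<'E'
from h import *
piv=np.array([.531,-.0138]);ex=np.array([.9914,.1311])
im,m=snap("wrist","w11")
for ph in(.9,1.1,1.2,1.3):print(ph,[proj(n,[*(piv-.082*np.sin(ph)*ex),.07+.082*np.cos(ph)]).round(1).tolist() for n in("wrist","scene","side")])
for n,c0 in (("wrist",None),("scene",None),("side",None)):
    i=im if n=="wrist" else snap(n,n+"11")[0]
    g=cv2.cvtColor(i,cv2.COLOR_BGR2GRAY)
    u,v=proj(n,[*(piv-.082*np.sin(1.15)*ex),.07+.082*np.cos(1.15)])[0]; r=60 if n=="wrist" else 22
    mk=(g<45).astype(np.uint8); k=cv2.connectedComponentsWithStats(mk,8)
    for st,ce in zip(k[2][1:],k[3][1:]):
        if st[4]>25 and np.hypot(ce[0]-u,ce[1]-v)<r: print(n,st,ce.round(1))
E
```

```text
0.9 [[[196.1, 233.1]], [[259.3, 193.3]], [[290.2, 216.6]]]
1.1 [[[188.0, 226.4]], [[260.5, 195.1]], [[292.7, 221.5]]]
1.2 [[[186.0, 223.0]], [[261.0, 196.4]], [[293.6, 223.9]]]
1.3 [[[185.2, 219.7]], [[261.3, 198.0]], [[294.3, 226.3]]]
wrist [115 173 120  30 426] [171.4 187.7]
wrist [152 202  43  34 690] [179.  218.7]
scene [258 193   8   7  37] [261.5 195.6]
scene [252 200  26  40 225] [264.3 214.2]
```

```bash
python3 - <<'E'
from h import *
ex=np.array([.9914,.1311,0]);ey=np.array([-.1311,.9914,0])
piv=np.array([.531,-.0138,.07])
for n,uv in(("scene",(261.5,195.6)),("wrist",(180,219))):
    o,d=ray(n,uv); t=((piv-o)@ey)/(d@ey); 
    # nearest to circle: param by phi best angular match
    best=min(np.arange(.5,1.35,.005),key=lambda f:np.linalg.norm(np.cross(d,piv+.082*np.array([0,0,np.cos(f)])-.082*np.sin(f)*ex-o)))
    print(n,best)
x,e=tri([ray("scene",(261.5,195.6)),ray("wrist",(180,219))]);q=x-piv;print(x,e,q@ex,q@ey,q[2],np.arctan2(-q@ex,q[2]))
g=cv2.imread("pics/w11.png",0);print((g[196:244:3,140:206:3]))
E
```

```text
scene 1.1600000000000006
wrist 1.3450000000000006
[ 0.44640523 -0.02434481  0.09445288] [np.float64(0.0023055120357303766), np.float64(0.0023055120357303787)] -0.08524967421872087 0.0006362521448309514 0.024452877042286644 1.2914577349184697
[[ 53  50  51  53  56  53  51  53  54  54  56  56  55  56  56  58  61  53
   52  42  32  28]
 [ 47  45  46  49  49  52  54  51  52  52  55  54  54  55  56  60  58  61
   60  62  61  54]
 [176 171  83  42  40  47  49  50  52  49  54  49  51  56  53  58  55  56
   56  60  61  59]
 [185 187 179 182 175 165  79  40  49  49  49  43  29  21  18  27  49  55
   53  54  60  61]
 [178 178 176 184 181 181 179 181 178 159  24  22  25  25  25  24  17  54
   99  97 104 104]
 [182 181 174 176 182 182 182 182 182  73  30  30  30  28  24  28  21 131
  184 189 191 190]
 [177 183 179 174 180 183 180 178 145  25  34  34  34  30  35  31  29  24
  184 190 190 192]
 [179 175 181 179 181 175 181 179  81  26  37  39  42  40  39  33  34  29
   82 197 199 197]
 [180 176 182 181 185 178 182 184  70  38  37  44  57  61  44  42  33  32
   21 194 194 198]
 [176 179 179 179 182 175 176 183  88  34  37  43  69  60  44  33  32  24
   30 193 195 196]
 [176 179 178 177 178 176 181 186 135  33  42  48  47  45  40  35  33  29
   97 191 188 190]
 [169 175 174 179 181 180 181 186 179  59  33  36  36  36  32  38  37  24
  166 193 190 173]
 [174 180 175 180 179 178 180 181 186 190  46  30  29  30  34  32  24 127
  175 177 185 183]
 [178 183 176 178 178 178 181 179 174 180 184 166  53  24  35 105 167 175
  181 182 181 181]
 [174 177 174 174 183 179 172 177 175 177 182 184 186 180 174 179 175 176
  184 183 182 172]
 [178 174 176 173 184 184 180 181 178 175 186 189 182 180 177 184 179 171
  170 179 178 174]]
```

```bash
python3 - <<'E'
from h import *
to([.449,-.0243,.13],1.702); to([.449,-.0243,.19],1.702)
E
```

```text
shift/25mm [-0.37 -2.76  2.2 ] psi 1.703 ('spin/0.1', np.float64(0.01))
shift/25mm [-0.37 -2.77 -0.2 ] psi 1.703 ('spin/0.1', np.float64(0.01))
```

>>> arm_command:
  steps: [0,-0.12,-0.92,0,0,0,-0.12,-0.92,0,0,0,-0.12,-0.92,0,0,0,0,0,0.9,0,0,0,0,0.9,0,0,0,0,0.4,0,0,0,0,0.2,0,0,0,0,0,0]

```text
time: 24.07
eef_pos: [0.4483, -0.024, 0.1241]
tcp_rot: [0.659, 0.752, -0.001, -0.002]
contact_force: [0.5, 0.5, 0.1]
opening: 0.0
finger_force: 0.0
```

>>> arm_command:
  steps: [0,0,0,0.2,0,0,0,0,0.2,0,0,0,0,0.2,0,0,0,0,0,0]

```text
time: 24.4
eef_pos: [0.4503, -0.0244, 0.1109]
tcp_rot: [0.659, 0.752, 0.0, 0.0]
contact_force: [1.1, -0.4, 0.4]
opening: 0.003
finger_force: 0.0
```

>>> arm_command:
  steps: [0,0,0,0.15,0,0,0,0,0.15,0,0,0,0,0,0]

```text
time: 24.65
eef_pos: [0.4484, -0.0246, 0.1044]
tcp_rot: [0.658, 0.753, -0.002, -0.002]
contact_force: [-5.6, -0.2, 9.8]
opening: -0.001
finger_force: 4.2
```

>>> arm_command:
  steps: [0,0,0,0.15,0,0,0,0,0.15,0,0,0,0,0,0]

```text
time: 24.9
eef_pos: [0.4492, -0.0248, 0.1026]
tcp_rot: [0.658, 0.753, -0.003, -0.003]
contact_force: [-23.3, 0.6, 40.8]
opening: -0.0
finger_force: 20.7
```

Very stiff now (47 N): it's at the end. Retreat clear and measure ball, stop and tube.

>>> arm_command:
  steps: [0,0,0,-0.5,0,0,0,0,-0.9,0,0,0,0,-0.9,0,0,0,0,-0.9,0,0,-0.9,0,-0.9,0,0,-0.9,0,-0.9,0,0,-0.9,0,0,0,0,-0.9,0,0,0]

```text
time: 25.57
eef_pos: [0.463, -0.1148, 0.2236]
tcp_rot: [0.659, 0.752, 0.001, 0.002]
contact_force: [1.0, 0.4, -1.1]
opening: -0.001
finger_force: 0.0
```

>>> arm_command:
  steps: [0,-0.9,0,0,0,0,-0.9,0,0,0,0,-0.9,0,0,0,0,-0.9,0,0,0,0,0,0,0,0]

```text
time: 25.98
eef_pos: [0.474, -0.2059, 0.2212]
tcp_rot: [0.66, 0.751, -0.0, 0.001]
contact_force: [-0.1, -0.1, 0.7]
opening: 0.002
finger_force: 0.0
```

```bash
python3 - <<'E'
from h import *
print(ctrl.get_state()["eef_pos"])
S,ms=snap("scene","s12");D,md=snap("side","d12")
def blobs(i,c,r,th):
    g=cv2.cvtColor(i,cv2.COLOR_BGR2GRAY);k=cv2.connectedComponentsWithStats((g<th).astype(np.uint8),8)
    for st,ce in zip(k[2][1:],k[3][1:]):
        if st[4]>15 and np.hypot(*(ce-c))<r: print(th,st,ce.round(1))
blobs(S,(261.5,196),25,45);blobs(S,(261.5,196),25,70)
blobs(D,(293,223),30,50);blobs(D,(293,223),30,80)
g=cv2.cvtColor(D,cv2.COLOR_BGR2GRAY);print(g[208:240:1,276:312:2])
# tube visible part in scene
hsv=cv2.cvtColor(S,cv2.COLOR_BGR2HSV);mk=cv2.inRange(hsv[210:290,165:290],(8,90,70),(25,255,255))
for c in cv2.findContours(mk,0,1)[0]:
    if cv2.contourArea(c)>40: print("tube",cv2.contourArea(c),np.add(cv2.boundingRect(c),(165,210,0,0)))
E
```

```text
[ 0.47397099 -0.20593984  0.22122489]
45 [258 193   8   7  37] [261.5 195.6]
45 [250 200  28  40 233] [263.9 214.8]
70 [257 193   9   8  47] [261.3 195.8]
70 [245 200  33  45 280] [262.8 216.4]
50 [291 223   6   4  18] [293.8 224.6]
50 [283 233  35  30 204] [300.2 247.7]
80 [265 214   8  21  96] [268.  225.4]
80 [291 222   7   6  33] [293.7 224.3]
80 [282 232  37  32 273] [300.1 247.5]
[[158 158 158 158 158 159 150 126 161 188 191 189 189 191 190 190 189 191]
 [158 158 158 159 159 156 133 139 178 190 189 189 189 192 191 192 190 189]
 [158 158 159 159 159 149 125 161 188 191 190 188 191 194 192 191 191 188]
 [158 159 159 159 157 134 137 180 191 192 193 190 192 194 191 191 191 187]
 [159 159 159 158 149 125 160 188 192 194 193 191 191 193 190 187 189 187]
 [160 160 159 157 136 138 178 191 190 193 192 191 191 193 188 188 189 188]
 [161 160 159 149 128 161 187 192 191 192 190 188 190 192 190 191 190 188]
 [159 159 157 135 139 179 189 189 191 193 189 189 192 193 191 194 192 190]
 [150 159 150 128 162 187 188 188 191 193 189 190 194 194 192 193 194 192]
 [154 161 143 140 180 190 188 188 19
[... 1075 characters left out ...]
 191 192 193]
 [190 190 177 131  74  68 136 183 191 192 194 194 188 192 194 191 190 191]
 [189 189 161  85  47  45  93 156 189 193 193 194 189 193 194 190 190 191]
 [187 189 145  55  41  42  57 114 172 190 190 190 190 194 193 189 192 192]
 [186 187 147  53  39  42  42  73 141 184 188 189 191 196 195 191 193 192]
 [188 188 165  84  38  42  41  49 100 168 188 190 194 196 194 190 194 194]
 [191 189 182 129  52  40  42  42  64 133 181 191 195 197 192 190 194 195]
 [190 190 192 163  86  38  41  42  46  91 157 190 194 197 191 191 192 194]
 [189 190 194 183 129  58  37  43  41  56 117 174 193 196 194 194 190 191]]
tube 43.5 [176 284  20   6]
tube 435.5 [243 238  31  24]
tube 218.0 [217 232  19  21]
```

Ball at side (294,224) / scene (261.4,195.7) → lever ≈1.2, unchanged by the last hard press. Check the tube end against the stop along its top line.

```bash
python3 - <<'E'
from h import *
O=np.array([.592,-.0049]);ey=np.array([-.1311,.9914]);ex=np.array([.9914,.1311]);ms=cam("scene");md=cam("side")
S=cv2.imread("pics/s12.png");S8=cv2.imread("pics/s8.png");S9=cv2.imread("pics/s9.png");D=cv2.imread("pics/d12.png")
ys=np.arange(-.075,.111,.003)
for nm,im,m,z in(("s8",S8,ms,.069),("s9",S9,ms,.069),("s12",S,ms,.069),("d12",D,md,.069)):
    P=proj("",[[*(O+y*ey),z] for y in ys],m)
    print(nm)
    for sel in ((ys<-.03),(ys>.055)):
        print([(int(round(y*1e3)),)+tuple(int(v) for v in im[int(round(p[1])),int(round(p[0]))]) for y,p in zip(ys[sel],P[sel])])
E
```

```text
s8
[(-75, 108, 181, 228), (-72, 108, 179, 227), (-69, 108, 179, 227), (-66, 109, 180, 228), (-63, 106, 177, 226), (-60, 108, 180, 227), (-57, 108, 180, 227), (-54, 108, 180, 228), (-51, 107, 179, 227), (-48, 107, 179, 227), (-45, 109, 180, 228), (-42, 108, 181, 228), (-39, 108, 179, 227), (-36, 108, 180, 227), (-33, 109, 180, 228)]
[(57, 81, 148, 200), (60, 114, 122, 121), (63, 111, 124, 125), (66, 102, 120, 130), (69, 199, 192, 182), (72, 190, 185, 177), (75, 176, 172, 166), (78, 241, 233, 233), (81, 245, 238, 238), (84, 243, 236, 236), (87, 243, 235, 236), (90, 246, 238, 239), (93, 116, 115, 121), (96, 101, 101, 107), (99, 148, 143, 139), (102, 172, 165, 159), (105, 164, 158, 152), (108, 165, 159, 154)]
s9
[(-75, 183, 178, 170), (-72, 179, 175, 167), (-69, 187, 181, 171), (-66, 191, 180, 165), (-63, 122, 180, 221), (-60, 103, 178, 230), (-57, 106, 179, 228), (-54, 108, 181, 228), (-51, 108, 179, 227), (-48, 108, 178, 227), (-45, 109, 179, 227), (-42, 108, 181, 228), (-39, 106, 178, 226), (-36, 108, 180, 227), (-33, 108, 180, 227)]
[(57, 107, 180, 227), (60, 108, 178, 227), (63, 107
[... 1058 characters left out ...]
158, 152), (-72, 164, 158, 152), (-69, 158, 161, 165), (-66, 158, 161, 165), (-63, 148, 182, 211), (-60, 144, 186, 221), (-57, 141, 191, 227), (-54, 141, 192, 228), (-51, 141, 192, 228), (-48, 141, 192, 228), (-45, 141, 192, 227), (-42, 139, 190, 226), (-39, 138, 185, 223), (-36, 130, 166, 196), (-33, 125, 151, 173)]
[(57, 140, 191, 227), (60, 142, 193, 228), (63, 141, 193, 228), (66, 140, 191, 227), (69, 142, 193, 228), (72, 144, 191, 226), (75, 193, 209, 227), (78, 233, 228, 232), (81, 242, 234, 235), (84, 248, 240, 238), (87, 248, 240, 238), (90, 245, 237, 235), (93, 228, 220, 218), (96, 168, 162, 163), (99, 160, 155, 157), (102, 156, 153, 155), (105, 155, 151, 154), (108, 154, 150, 153)]
```

Tube touches the stop with no gap (y ≈ 76 mm), the lever is down, the knob is at tooth 4 and the robot is clear. Handing in.

```bash
python3 -c "
from h import *
print(ctrl.sign_off())"
```

```text
the job is handed in; nothing more can be done
None
```

The job is handed in at about 26 s: knob caught at tooth 4, level with the tall pin; tube against the depth stop with no visible gap; collet lever down at about 1.2 rad; robot clear of everything (no verdict was returned; one last press on the lever ball with the fingertips reached about 47 N).

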